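Feel three cup foams for firmness and sort them

TASK

Three cup foams from one mix stand on the bench; one has stayed too soft, one has set too hard and the third is right, and only their resistance shows it when the crown is pressed straight down by about 8 mm (crowns have risen to different heights, so feel for the foam first; do not crush it or bear down hard). Stand the softest one upright on the white square top of the warming plate to finish curing and the hardest one upright in the steel reject tray, set down and not dropped, and leave the right one standing where it is. Do not disturb the beaker, the red lids or the wash bottle.

Things in the scene. Friction and masses are not known exactly. Their poses are not given: they have to be found in the camera images.
- cup_a_mid (a point): One of three look-alike cup foams: round white plastic pot, 60 mm high, 53 mm wide at the foot, 56 mm at the top, filled with cream foam whose crown (50 mm wide, flat top 28 mm wide) stands 15 to 29 mm above the rim, each risen differently. About 0.1 kg. This point: on the pot's axis, 30 mm above its foot; z up. Which is soft, right or hard varies and cannot be seen.
- cup_b_mid (a point): One of three look-alike cup foams: round white plastic pot, 60 mm high, 53 mm wide at the foot, 56 mm at the top, filled with cream foam whose crown (50 mm wide, flat top 28 mm wide) stands 15 to 29 mm above the rim, each risen differently. About 0.1 kg. This point: on the pot's axis, 30 mm above its foot; z up. Which is soft, right or hard varies and cannot be seen.
- cup_c_mid (a point): One of three look-alike cup foams: round white plastic pot, 60 mm high, 53 mm wide at the foot, 56 mm at the top, filled with cream foam whose crown (50 mm wide, flat top 28 mm wide) stands 15 to 29 mm above the rim, each risen differently. About 0.1 kg. This point: on the pot's axis, 30 mm above its foot; z up. Which is soft, right or hard varies and cannot be seen.
- crown_a (a joint): Cup cup_a: how far its foam crown is pressed down into the pot (m): 0 when free; it springs back by itself. Resistance at 8 mm: about 4 N if soft, 7 N if right, 14 N if hard, rising evenly from zero with depth. Beyond 15 mm the foam is ruined. A free crown rests at 0.01 to 0.03 mm, far below the readings' noise.
- crown_b (a joint): Cup cup_b: how far its foam crown is pressed down into the pot (m): 0 when free; it springs back by itself. Resistance at 8 mm: about 4 N if soft, 7 N if right, 14 N if hard, rising evenly from zero with depth. Beyond 15 mm the foam is ruined. A free crown rests at 0.01 to 0.03 mm, far below the readings' noise.
- crown_c (a joint): Cup cup_c: how far its foam crown is pressed down into the pot (m): 0 when free; it springs back by itself. Resistance at 8 mm: about 4 N if soft, 7 N if right, 14 N if hard, rising evenly from zero with depth. Beyond 15 mm the foam is ruined. A free crown rests at 0.01 to 0.03 mm, far below the readings' noise.
- mat: Flat grey silicone mat on the bench, 250 mm (x) by 360 mm (y), 3 mm thick, on which the three cups stand (pot feet 3 mm above the bench, rims at 63 mm, crowns' tops at 78 to 92 mm); origin under its centre. Fixed. A cup borne down on it with more than 22 N is ruined.
- plate_top (a point): Centre of the warming plate's top surface, a white ceramic square 170 mm (x) by 156 mm (y), 90 mm above the bench; z up. It sits at the rear (+x) of a white housing 250 mm (x) by 160 mm (y) and 62 mm high, with its sloping control panel on the -x side; the housing's middle is 40 mm to -x of this point. Fixed.
- reject_tray_in (a point): Centre of the inner floor of the steel reject tray, an open tray 220 mm (x) by 180 mm (y) by 45 mm high outside, walls 4 mm, floor 4 mm above the bench; z up. Fixed.
- beaker: Bystander: glass beaker, 70 mm wide, 95 mm high; origin at the centre of its foot.
- lid_1: Bystander: red screw lid lying flat, 63 mm wide, 13 mm high; origin at the centre of its underside.
- lid_2: Bystander: another such red lid.
- wash_bottle: Bystander: white wash bottle with a bent spout, 66 mm wide, about 190 mm high; origin at the centre of its foot.
- cup_a: The same cup foam as cup_a_mid; origin at the centre of the pot's foot.
- cup_b: The same cup foam as cup_b_mid; origin at the centre of the pot's foot.
- cup_c: The same cup foam as cup_c_mid; origin at the centre of the pot's foot.
There are look-alikes about, which are no part of the job. What is shaped like the cup_a but purple is not meant.

How it is judged:
By the outcome, as a careful person would: the job done as asked, in the order asked, and still so for the second after the job is handed in, with the robot touching nothing.
It also fails if it takes over 69 s, if anything falls off the work surface, if the arm or the gripper's body presses on something with over 40 N, if the wrist force passes 120 N, or if a joint passes its speed limit or range.

ROBOT

A 6-joint arm with a two-finger parallel gripper is mounted at the origin on the work surface. World frame = base frame: x ahead of the robot, y to its left, z up, the work surface at z = 0. Lengths are in mm, angles in degrees, forces in N, time in s.
With the tool pointing down it reaches from about 300 to 850 mm from the base axis. Payload 4.2 kg.
Tool frame: the origin (TCP) lies at the very end of the fingers, on their centre line; the grasp point (between the pads) lies 19 mm behind it (env.grasp_offset is the distance from the TCP to the grasp point, in mm); z points along the fingers, y is the line along which they close (so a half turn about z gives the same grasp; the last joint's range is limited). The gripper opens to 91 mm and grips with 3 to 60 N. Pads are 32 mm wide; open, the fingers measure 118 mm over their backs; the gripper's body (76 mm by 178 mm) begins 60 mm behind the grasp point.
Start: joints at [-70.588, 18.312, 89.639, -0, 72.044, -1.146], TCP at [201.916, -538.399, 213.976] pointing down, gripper open.
Joint ranges: [-177.97, 177.97], [-48.28, 115.42], [12.27, 149.76], [-77.06, 257.06], [2.81, 150.46], [-146.56, 146.56]. Speed limits (degrees/s): [147.25, 147.25, 180, 180, 180, 180].

INTERFACE

Orientations are given as [roll, pitch, yaw] about the fixed x, y, z axes, in that order (R = Rz(yaw) Ry(pitch) Rx(roll)).
In Python, from workcell import env gives the robot as it stands. The module is installed in compiled form; this text tells all that it offers.
- The arm moves only by the tool send_rows, never from a script. Its argument "motion" is a list of rows, each an object of numbers: "tx", "ty", "tz": the shift along the tool's x, y, z in units of 500 mm (1.0 is 500 mm); "rx", "ry", "rz": the turn, a rotation vector about the tool's x, y, z in units of 30 degrees (1.0 is 30 degrees); "gripper": the closure, from -1 (fully open) to 1 (shut). In form: [{"tx": .., "ty": .., "tz": .., "rx": .., "ry": .., "rz": .., "gripper": ..}, ...]. A call has 1 to 12 rows; each row shifts and turns the commanded pose from where the row before left it, along the tool's axes as they then stand; what a row does not reach is not made up. A row lasts 1/8 s, in which the tool goes at most 62.5 mm and 10.7 degrees, less where a joint would pass 70% of its speed; a pose out of reach is approached as far as the arm can. A call with a number of a shift or a turn outside -1 to 1 is refused whole. A call with a gripper value outside its range is refused whole. The fingers move at their own pace and stop on an object; "grip_force" is the grip in N (left out, the last holds). Time passes only in rows, so rows that do not move let the fingers close. It gives the time, the measured TCP pose, the force, the opening and the grip force at its end, in the units of the state.
- env.state(): the state, without advancing time (a new reading comes with each control period).
- env.grab_frame(name): name is "side" or "top"; returns a dict with "frame" (480x640x3 uint8, red, green, blue), "vertical_fov" (degrees; the focal length in pixels is half the picture's height over the tangent of half this angle, whatever the lens; pixels are square), "cx", "cy" (the principal point, pixels), "rvec" (rotation vector, rad) and "tvec" (3), from world to camera coordinates, as OpenCV has them. Camera axes: x right, y down, z forward; pixel columns grow to the right and rows downward; lengths in mm; the calibration is good to about 2 mm. A picture is of the moment at which its call begins. There is no depth.
- env.job_done(): hands the job in; it is judged then, once.
The state is a dict: "time_s": time; "qpos": joint angles; "qvel": joint speeds; "effort": joint torques, N m; "ee_pos": TCP position; "ee_rot": TCP orientation; "force": force on the tool from outside, world axes, zero at the start; "torque": the same for the moment, N m; "gripper_width": finger opening in mm; "gripper_force": force on a finger pad.
Only numpy, scipy, OpenCV 4.12 (cv2) and the standard library are available. Lean on these libraries where they do the work, as an engineer would, in place of code of your own. Each camera call takes 0.05 s, during which the arm holds its last target. There are 200 camera calls.

## Working session

There is one attempt and no reset: what is moved stays moved. The work goes in short steps, Python scripts to look and compute and a tool call to move; the robot and the scene stay as the last step left them, time stands still between calls to the robot, and variables do not carry over. Pictures are saved under pics/ and viewed, at most 10 in all, crops included, and the job is handed in when it is done.

Besides the shell and the picture viewer there is one more tool, called after "Call:" in YAML: its name, and indented under it one key for each argument. send_rows: Moves the arm, as the interface text tells. Shifts and turns lie within -1 to 1; 1 stands for 500 mm of shift or 30 degrees of turn. Its arguments: {"type":"object","properties":{"motion":{"type":"array"},"grip_force":{"type":"number"}},"required":["motion"]}

```bash
mkdir -p pics; cat > h.py <<'E'
import numpy as np, cv2, pickle
from workcell import env
def grab(n, save=None):
    d=env.grab_frame(n)
    if save: cv2.imwrite(f'pics/{save}.png', d['frame'][:,:,::-1])
    return d
def cam(d):
    f=240/np.tan(np.radians(d['vertical_fov'])/2)
    K=np.array([[f,0,d['cx']],[0,f,d['cy']],[0,0,1.]])
    R=cv2.Rodrigues(np.array(d['rvec'],float))[0]; t=np.array(d['tvec'],float).ravel()
    return K,R,t
def ray(d,uv,z):
    K,R,t=cam(d); C=-R.T@t
    v=R.T@np.linalg.inv(K)@np.array([uv[0],uv[1],1.])
    return C+v*(z-C[2])/v[2]
def proj(d,P):
    K,R,t=cam(d); p=K@(R@np.array(P,float)+t); return p[:2]/p[2]
E
python3 - <<'E'
from h import *
for n in('top','side'):
    d=grab(n,n+'0'); K,R,t=cam(d); print(n,-R.T@t,R[2],K[0,0],d.keys()); pickle.dump(d,open(n+'0.pkl','wb'))
s=env.state(); print({k:np.round(v,2) for k,v in s.items()})
E
```

```text
top [ 452.25116347   -2.85553665 1142.3046506 ] [ 0.09132443  0.00198373 -0.99581922] 439.1252201695167 dict_keys(['frame', 'vertical_fov', 'cx', 'cy', 'rvec', 'tvec'])
side [368.21331843 661.04016152 799.34686588] [ 0.16246617 -0.67617845 -0.71860103] 535.0328321445047 dict_keys(['frame', 'vertical_fov', 'cx', 'cy', 'rvec', 'tvec'])
{'time_s': np.float64(0.1), 'qpos': array([-70.59,  18.35,  89.7 ,   0.  ,  72.04,  -1.15]), 'qvel': array([-0.06, -0.13, -0.08, -0.02, -0.04,  0.  ]), 'effort': array([ 0.000e+00, -4.133e+01, -2.325e+01,  7.000e-02,  4.000e-02,
       -0.000e+00]), 'ee_pos': array([ 201.77, -537.97,  213.2 ]), 'ee_rot': array([-179.91,   -0.  ,   20.56]), 'force': array([-0.15,  0.72,  1.27]), 'torque': array([ 0.01, -0.01,  0.  ]), 'gripper_force': np.float64(0.0), 'gripper_width': np.float64(91.18)}
```

View pics/top0.png

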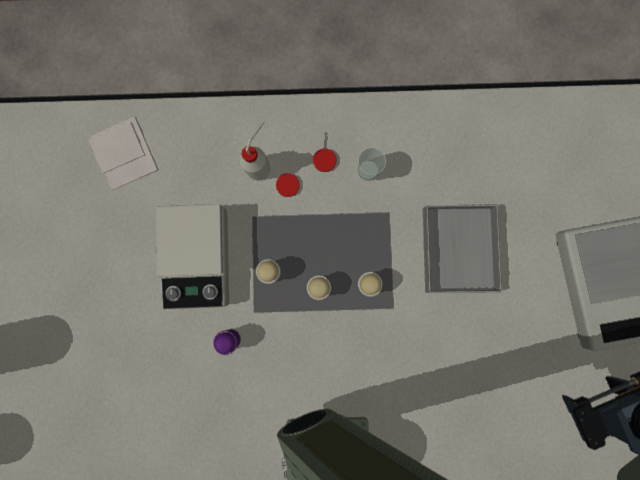

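View pics/side0.png

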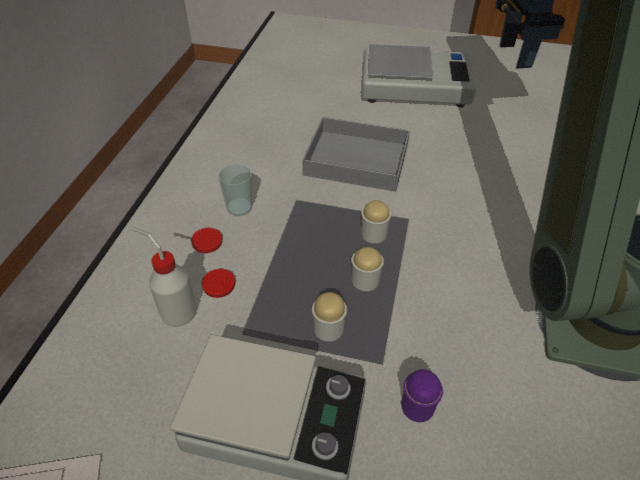

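The top view shows three cream cups on the mat at about (268,271), (318,287) and (370,284). The warming-plate top is near (190,240), the tray near (462,248) and the purple decoy at (227,342). The side view shows the same cups at (330,315), (367,268) and (375,220).

```bash
python3 - <<'E'
from h import *
top=pickle.load(open('top0.pkl','rb')); side=pickle.load(open('side0.pkl','rb'))
def blobs(m,lo,hi):
    n,l,s,c=cv2.connectedComponentsWithStats(m.astype('uint8'))
    return [(s[i],c[i],l==i) for i in range(1,n) if lo<s[i][4]<hi]
def rays(d,uv):
    K,R,t=cam(d); v=R.T@np.linalg.inv(K)@np.array([*uv,1.]); return -R.T@t,v/np.linalg.norm(v)
C={}
for n,d in(('top',top),('side',side)):
    hsv=cv2.cvtColor(d['frame'],cv2.COLOR_RGB2HSV)
    m=(hsv[...,0]>13)&(hsv[...,0]<30)&(hsv[...,1]>60)&(hsv[...,2]>110)
    m=cv2.morphologyEx(m.astype('uint8'),cv2.MORPH_OPEN,np.ones((3,3)))
    print(n); C[n]=[]
    for s,c,_ in blobs(m,150,2500):
        C[n].append(c); print(s,c.round(1), ray(d,c,75).round(1))
# white pot+crown blob on mat, top
g=top['frame'].astype(int)
v=g.sum(2)/3
roi=np.zeros_like(v,bool); roi[216:308,257:388]=1
for s,c,m in blobs((v>125)&roi,150,1500):
    cn=cv2.findContours(m.astype('uint8'),0,1)[0][0]; (x,y),r=cv2.minEnclosingCircle(cn)
    print('cup',s,c.round(1),(round(x,1),round(y,1),round(r,1)),ray(top,(x,y),63).round(1), 'diam',2*r*1080/439)
# triangulate by pairing
for c in C['top']:
    for e in C['side']:
        a,u=rays(top,c); b,w=rays(side,e)
        s=np.linalg.lstsq(np.c_[u,-w],b-a,rcond=None)[0]; p=a+s[0]*u;q=b+s[1]*w
        if np.linalg.norm(p-q)<15: print('tri',((p+q)/2).round(1),np.linalg.norm(p-q).round(1))
for nm,uv,z in (('plate',[(158,206),(221,206),(221,274),(158,275)],90),('tray',[(425,207),(498,205),(506,290),(427,291)],45),('mat',[(254,215),(389,212),(393,308),(254,311)],3)):
    P=np.array([ray(top,p,z) for p in uv]); print(nm,P.round(0).tolist(),P.mean(0).round(0))
P=np.array([ray(side,p,90) for p in[(213,337),(316,355),(292,456),(178,433)]]);print('plate side',P.round(0).tolist(),P.mean(0).round(0))
P=np.array([ray(side,p,45) for p in[(323,121),(410,130),(397,188),(304,171)]]);print('tray side',P.round(0).tolist(),P.mean(0).round(0))
E
```

```text
top
[258 262  17  20 272] [265.8 271.4] [472.1 136.4  75. ]
[360 275  19  20 307] [369.1 284.3] [ 433.8 -112.5   75. ]
[309 279  18  19 286] [317.3 287.9] [428.9  12.6  75. ]
side
[365 201  24  22 437] [376.5 211.3] [ 434.6 -107.9   75. ]
[355 247  27  24 506] [367.8 258.9] [429.5  19.   75. ]
[316 293  29  29 672] [329.5 306.9] [472.8 139.4  75. ]
cup [257 263  18  20 227] [264.2 272.7] (265.5, 272.5, 11.5) [469.7 138.8  63. ] diam 56.63709132166278
cup [358 272  21  24 256] [367.6 284.8] (369.8, 283.8, 12.0) [ 434.9 -115.5   63. ] diam 58.93933550371939
cup [307 276  22  24 260] [315.8 288.8] (318.1, 287.3, 11.9) [430.   10.8  63. ] diam 58.682819444660716
tri [472.7 136.9  71.7] 1.2
tri [ 434.4 -112.9   70.4] 1.4
tri [ 437.2 -128.6  -90.5] 12.8
tri [427.9  10.6 186.3] 7.0
tri [429.4  12.8  68.1] 1.4
plate [[638.0, 393.0, 90.0], [633.0, 240.0, 90.0], [469.0, 242.0, 90.0], [471.0, 393.0, 90.0]] [553. 317.  90.]
tray [[623.0, -264.0, 45.0], [623.0, -448.0, 45.0], [410.0, -454.0, 45.0], [413.0, -258.0, 45.0]] [ 517. -356.   45.]
mat [[622.0, 174.0, 3.0], [619.0, -179.0, 3.0], [370.0, -179.0, 3.0], [373.0, 178.0, 3.0]] [496.  -2.   3.]
plate side [[633.0, 250.0, 90.0], [470.0, 242.0, 90.0], [465.0, 397.0, 90.0], [623.0, 404.0, 90.0]] [548. 323.  90.]
tray side [[618.0, -427.0, 45.0], [406.0, -442.0, 45.0], [407.0, -222.0, 45.0], [614.0, -229.0, 45.0]] [ 511. -330.   45.]
```

Call:
send_rows:
  motion:
    - {"rz": 0.343, "gripper": 1}
    - {"rz": 0.343, "gripper": 1}
    - {"tx": 0.0465, "ty": -0.085, "gripper": 1}
    - {"tx": 0.0465, "ty": -0.085, "gripper": 1}
    - {"tx": 0.0465, "ty": -0.085, "gripper": 1}
    - {"tx": 0.0465, "ty": -0.085, "gripper": 1}
    - {"tx": 0.0465, "ty": -0.085, "gripper": 1}
    - {"tx": 0.0465, "ty": -0.085, "gripper": 1}
    - {"tx": 0.0465, "ty": -0.085, "gripper": 1}
    - {"tx": 0.0465, "ty": -0.085, "gripper": 1}
    - {"tx": 0.0465, "ty": -0.085, "gripper": 1}
    - {"tx": 0.0465, "ty": -0.085, "gripper": 1}
  grip_force: 10

```text
invalid input at $.motion[0]: expected keys tx, ty, tz, rx, ry, rz, gripper
```

Call:
send_rows:
  motion:
    - {"tx": 0, "ty": 0, "tz": 0, "rx": 0, "ry": 0, "rz": 0.343, "gripper": 1}
    - {"tx": 0, "ty": 0, "tz": 0, "rx": 0, "ry": 0, "rz": 0.343, "gripper": 1}
    - {"tx": 0.0465, "ty": -0.085, "tz": 0, "rx": 0, "ry": 0, "rz": 0, "gripper": 1}
    - {"tx": 0.0465, "ty": -0.085, "tz": 0, "rx": 0, "ry": 0, "rz": 0, "gripper": 1}
    - {"tx": 0.0465, "ty": -0.085, "tz": 0, "rx": 0, "ry": 0, "rz": 0, "gripper": 1}
    - {"tx": 0.0465, "ty": -0.085, "tz": 0, "rx": 0, "ry": 0, "rz": 0, "gripper": 1}
    - {"tx": 0.0465, "ty": -0.085, "tz": 0, "rx": 0, "ry": 0, "rz": 0, "gripper": 1}
    - {"tx": 0.0465, "ty": -0.085, "tz": 0, "rx": 0, "ry": 0, "rz": 0, "gripper": 1}
    - {"tx": 0.0465, "ty": -0.085, "tz": 0, "rx": 0, "ry": 0, "rz": 0, "gripper": 1}
    - {"tx": 0.0465, "ty": -0.085, "tz": 0, "rx": 0, "ry": 0, "rz": 0, "gripper": 1}
    - {"tx": 0.0465, "ty": -0.085, "tz": 0, "rx": 0, "ry": 0, "rz": 0, "gripper": 1}
    - {"tx": 0.0465, "ty": -0.085, "tz": 0, "rx": 0, "ry": 0, "rz": 0, "gripper": 1}
  grip_force: 10

```text
time_s: 1.6
ee_pos: [434.9, -112.0, 213.7]
ee_rot: [180.0, 0.0, -0.0]
force: [-0.6, 0.7, -0.8]
gripper_width: 0.5
gripper_force: 0.0
```

Call:
send_rows:
  motion:
    - {"tx": 0, "ty": 0, "tz": 0.08, "rx": 0, "ry": 0, "rz": 0, "gripper": 1}
    - {"tx": 0, "ty": 0, "tz": 0.08, "rx": 0, "ry": 0, "rz": 0, "gripper": 1}
    - {"tx": 0, "ty": 0, "tz": 0.068, "rx": 0, "ry": 0, "rz": 0, "gripper": 1}
    - {"tx": 0, "ty": 0, "tz": 0, "rx": 0, "ry": 0, "rz": 0, "gripper": 1}
    - {"tx": 0, "ty": 0, "tz": 0, "rx": 0, "ry": 0, "rz": 0, "gripper": 1}

```text
time_s: 2.22
ee_pos: [435.4, -113.8, 100.9]
ee_rot: [180.0, -0.1, -0.0]
force: [0.2, -0.2, 0.9]
gripper_width: 0.3
gripper_force: 0.0
```

Call:
send_rows:
  motion:
    - {"tx": 0, "ty": 0, "tz": 0.008, "rx": 0, "ry": 0, "rz": 0, "gripper": 1}
    - {"tx": 0, "ty": 0, "tz": 0.008, "rx": 0, "ry": 0, "rz": 0, "gripper": 1}
    - {"tx": 0, "ty": 0, "tz": 0, "rx": 0, "ry": 0, "rz": 0, "gripper": 1}

```text
time_s: 2.6
ee_pos: [434.5, -113.5, 92.0]
ee_rot: [180.0, -0.0, -0.0]
force: [-0.0, -0.3, 0.1]
gripper_width: 0.7
gripper_force: 0.0
```

```bash
python3 -c "
from h import *
s=env.state();print(s['time_s'],s['ee_pos'].round(1) if hasattr(s['ee_pos'],'round') else s['ee_pos'],s['force'])
d=grab('side','side1');cv2.imwrite('pics/side1c.png',cv2.resize(d['frame'][120:400,220:500,::-1],None,fx=2,fy=2))"
```

```text
2.6 [ 434.5 -113.5   92. ] [-0.0302177  -0.26687481  0.12650879]
```

View pics/side1c.png

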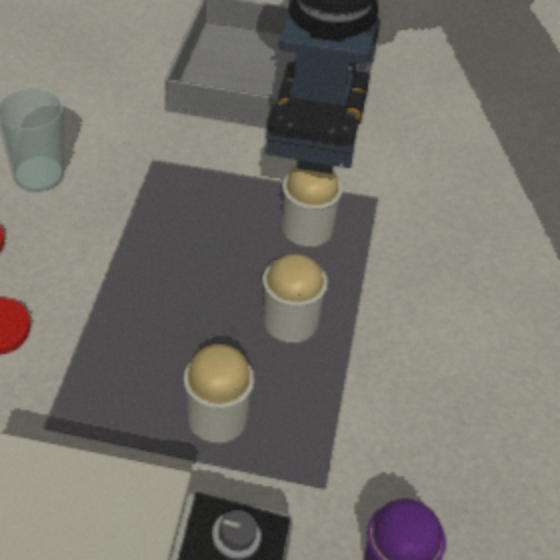

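The fingers are closed and centred over the far cup (crop about (315,170)). All three cups are upright. Now I'll feel for the foam.

Call:
send_rows:
  motion:
    - {"tx": 0, "ty": 0, "tz": 0.006, "rx": 0, "ry": 0, "rz": 0, "gripper": 1}
    - {"tx": 0, "ty": 0, "tz": 0, "rx": 0, "ry": 0, "rz": 0, "gripper": 1}

```text
time_s: 2.9
ee_pos: [434.4, -113.4, 88.7]
ee_rot: [-180.0, 0.0, -0.0]
force: [0.3, -0.3, 0.2]
gripper_width: 0.6
gripper_force: 0.0
```

Call:
send_rows:
  motion:
    - {"tx": 0, "ty": 0, "tz": 0.006, "rx": 0, "ry": 0, "rz": 0, "gripper": 1}
    - {"tx": 0, "ty": 0, "tz": 0, "rx": 0, "ry": 0, "rz": 0, "gripper": 1}

```text
time_s: 3.15
ee_pos: [434.4, -113.4, 85.7]
ee_rot: [-180.0, 0.0, -0.0]
force: [0.0, -0.1, 0.1]
gripper_width: 0.5
gripper_force: 0.0
```

Call:
send_rows:
  motion:
    - {"tx": 0, "ty": 0, "tz": 0.006, "rx": 0, "ry": 0, "rz": 0, "gripper": 1}
    - {"tx": 0, "ty": 0, "tz": 0, "rx": 0, "ry": 0, "rz": 0, "gripper": 1}

```text
time_s: 3.4
ee_pos: [434.8, -113.6, 82.9]
ee_rot: [180.0, -0.0, -0.0]
force: [-0.7, -0.2, 1.1]
gripper_width: 0.5
gripper_force: 0.3
```

Call:
send_rows:
  motion:
    - {"tx": 0, "ty": 0, "tz": 0.006, "rx": 0, "ry": 0, "rz": 0, "gripper": 1}
    - {"tx": 0, "ty": 0, "tz": 0, "rx": 0, "ry": 0, "rz": 0, "gripper": 1}

```text
time_s: 3.65
ee_pos: [434.9, -113.6, 80.2]
ee_rot: [180.0, -0.0, -0.0]
force: [0.2, 0.8, 5.0]
gripper_width: 0.6
gripper_force: 2.5
```

Call:
send_rows:
  motion:
    - {"tx": 0, "ty": 0, "tz": 0.004, "rx": 0, "ry": 0, "rz": 0, "gripper": 1}
    - {"tx": 0, "ty": 0, "tz": 0, "rx": 0, "ry": 0, "rz": 0, "gripper": 1}

```text
time_s: 3.9
ee_pos: [434.9, -113.6, 78.6]
ee_rot: [180.0, -0.0, -0.0]
force: [-0.9, 1.3, 7.6]
gripper_width: 0.5
gripper_force: 3.8
```

```bash
cat > samp.py <<'E'
from h import *
F=[];Z=[]
for i in range(8):
    s=env.state();F.append(s['force'][2]);Z.append(s['ee_pos'][2]);grab('top')
print(s['time_s'],np.round(F,1),'F',np.mean(F).round(2),'Z',np.mean(Z).round(2))
E
python3 samp.py
```

```text
4.25 [7.6 8.2 7.  7.6 7.  7.8 8.1 7.6] F 7.63 Z 78.65
```

Call:
send_rows:
  motion:
    - {"tx": 0, "ty": 0, "tz": 0.006, "rx": 0, "ry": 0, "rz": 0, "gripper": 1}
    - {"tx": 0, "ty": 0, "tz": 0, "rx": 0, "ry": 0, "rz": 0, "gripper": 1}

```text
time_s: 4.55
ee_pos: [435.0, -113.6, 76.0]
ee_rot: [180.0, -0.1, -0.0]
force: [-2.0, 0.9, 11.2]
gripper_width: 0.5
gripper_force: 6.0
```

```bash
python3 samp.py
```

```text
4.9 [11.2 10.5 12.1 12.3 11.8 11.6 11.6 12.5] F 11.7 Z 76.12
```

Call:
send_rows:
  motion:
    - {"tx": 0, "ty": 0, "tz": -0.036, "rx": 0, "ry": 0, "rz": 0, "gripper": 1}
    - {"tx": 0, "ty": 0, "tz": -0.036, "rx": 0, "ry": 0, "rz": 0, "gripper": 1}
    - {"tx": -0.0037, "ty": -0.0837, "tz": 0, "rx": 0, "ry": 0, "rz": 0, "gripper": 1}
    - {"tx": -0.0037, "ty": -0.0837, "tz": 0, "rx": 0, "ry": 0, "rz": 0, "gripper": 1}
    - {"tx": -0.0037, "ty": -0.0837, "tz": 0, "rx": 0, "ry": 0, "rz": 0, "gripper": 1}
    - {"tx": 0, "ty": 0, "tz": 0.036, "rx": 0, "ry": 0, "rz": 0, "gripper": 1}
    - {"tx": 0, "ty": 0, "tz": 0, "rx": 0, "ry": 0, "rz": 0, "gripper": 1}

```text
time_s: 5.82
ee_pos: [427.7, 12.5, 91.9]
ee_rot: [180.0, 0.2, 0.0]
force: [-0.1, -0.6, 0.8]
gripper_width: 0.5
gripper_force: 0.0
```

Call:
send_rows:
  motion:
    - {"tx": 0, "ty": 0, "tz": 0.006, "rx": 0, "ry": 0, "rz": 0, "gripper": 1}
    - {"tx": 0, "ty": 0, "tz": 0, "rx": 0, "ry": 0, "rz": 0, "gripper": 1}

```text
time_s: 6.08
ee_pos: [429.3, 11.6, 90.1]
ee_rot: [180.0, -0.0, -0.1]
force: [-0.1, -0.7, 0.0]
gripper_width: 0.9
gripper_force: 0.0
```

Call:
send_rows:
  motion:
    - {"tx": 0, "ty": 0, "tz": 0.006, "rx": 0, "ry": 0, "rz": 0, "gripper": 1}
    - {"tx": 0, "ty": 0, "tz": 0, "rx": 0, "ry": 0, "rz": 0, "gripper": 1}

```text
time_s: 6.32
ee_pos: [429.0, 11.8, 86.9]
ee_rot: [180.0, 0.0, -0.0]
force: [-0.6, 0.3, 0.0]
gripper_width: 0.5
gripper_force: 0.0
```

Call:
send_rows:
  motion:
    - {"tx": 0, "ty": 0, "tz": 0.006, "rx": 0, "ry": 0, "rz": 0, "gripper": 1}
    - {"tx": 0, "ty": 0, "tz": 0, "rx": 0, "ry": 0, "rz": 0, "gripper": 1}

```text
time_s: 6.58
ee_pos: [428.9, 12.0, 83.7]
ee_rot: [180.0, 0.0, -0.0]
force: [0.8, -0.4, -0.5]
gripper_width: 0.3
gripper_force: 0.0
```

Call:
send_rows:
  motion:
    - {"tx": 0, "ty": 0, "tz": 0.006, "rx": 0, "ry": 0, "rz": 0, "gripper": 1}
    - {"tx": 0, "ty": 0, "tz": 0, "rx": 0, "ry": 0, "rz": 0, "gripper": 1}

```text
time_s: 6.82
ee_pos: [428.9, 12.1, 80.7]
ee_rot: [180.0, 0.0, -0.0]
force: [0.8, -0.1, -0.2]
gripper_width: 0.8
gripper_force: 0.0
```

Call:
send_rows:
  motion:
    - {"tx": 0, "ty": 0, "tz": 0.006, "rx": 0, "ry": 0, "rz": 0, "gripper": 1}
    - {"tx": 0, "ty": 0, "tz": 0, "rx": 0, "ry": 0, "rz": 0, "gripper": 1}

```text
time_s: 7.08
ee_pos: [429.3, 12.1, 77.9]
ee_rot: [180.0, -0.0, -0.0]
force: [-0.0, -0.0, 1.4]
gripper_width: 0.6
gripper_force: 0.8
```

Call:
send_rows:
  motion:
    - {"tx": 0, "ty": 0, "tz": 0.004, "rx": 0, "ry": 0, "rz": 0, "gripper": 1}
    - {"tx": 0, "ty": 0, "tz": 0, "rx": 0, "ry": 0, "rz": 0, "gripper": 1}

```text
time_s: 7.32
ee_pos: [429.3, 12.1, 76.1]
ee_rot: [180.0, -0.0, -0.0]
force: [-0.4, -0.8, 3.5]
gripper_width: 0.5
gripper_force: 1.7
```

```bash
python3 samp.py
```

```text
7.675 [3.5 3.  2.5 2.9 3.4 3.8 3.4 2.3] F 3.1 Z 76.08
```

Call:
send_rows:
  motion:
    - {"tx": 0, "ty": 0, "tz": 0.004, "rx": 0, "ry": 0, "rz": 0, "gripper": 1}
    - {"tx": 0, "ty": 0, "tz": 0.004, "rx": 0, "ry": 0, "rz": 0, "gripper": 1}
    - {"tx": 0, "ty": 0, "tz": 0, "rx": 0, "ry": 0, "rz": 0, "gripper": 1}

```text
time_s: 8.1
ee_pos: [429.3, 12.1, 72.1]
ee_rot: [180.0, -0.0, -0.0]
force: [-1.0, 0.3, 7.2]
gripper_width: 0.5
gripper_force: 3.4
```

```bash
python3 samp.py
```

```text
8.45 [7.2 5.9 7.4 7.2 6.8 7.1 6.1 6.9] F 6.84 Z 72.17
```

Call:
send_rows:
  motion:
    - {"tx": 0, "ty": 0, "tz": -0.04, "rx": 0, "ry": 0, "rz": 0, "gripper": 1}
    - {"tx": 0, "ty": 0, "tz": -0.04, "rx": 0, "ry": 0, "rz": 0, "gripper": 1}
    - {"tx": 0.0285, "ty": -0.0833, "tz": 0, "rx": 0, "ry": 0, "rz": 0, "gripper": 1}
    - {"tx": 0.0285, "ty": -0.0833, "tz": 0, "rx": 0, "ry": 0, "rz": 0, "gripper": 1}
    - {"tx": 0.0285, "ty": -0.0833, "tz": 0, "rx": 0, "ry": 0, "rz": 0, "gripper": 1}
    - {"tx": 0, "ty": 0, "tz": 0.034, "rx": 0, "ry": 0, "rz": 0, "gripper": 1}
    - {"tx": 0, "ty": 0, "tz": 0, "rx": 0, "ry": 0, "rz": 0, "gripper": 1}

```text
time_s: 9.38
ee_pos: [470.3, 136.9, 93.2]
ee_rot: [179.9, 0.3, 0.0]
force: [0.4, -0.4, 0.2]
gripper_width: 1.0
gripper_force: 0.0
```

Call:
send_rows:
  motion:
    - {"tx": 0, "ty": 0, "tz": 0.006, "rx": 0, "ry": 0, "rz": 0, "gripper": 1}
    - {"tx": 0, "ty": 0, "tz": 0, "rx": 0, "ry": 0, "rz": 0, "gripper": 1}

```text
time_s: 9.62
ee_pos: [471.8, 136.5, 92.1]
ee_rot: [180.0, -0.0, -0.1]
force: [0.5, 0.2, 0.2]
gripper_width: 0.8
gripper_force: 0.0
```

Call:
send_rows:
  motion:
    - {"tx": 0, "ty": 0, "tz": 0.006, "rx": 0, "ry": 0, "rz": 0, "gripper": 1}
    - {"tx": 0, "ty": 0, "tz": 0, "rx": 0, "ry": 0, "rz": 0, "gripper": 1}

```text
time_s: 9.88
ee_pos: [471.8, 136.8, 88.9]
ee_rot: [180.0, 0.0, -0.0]
force: [0.3, 0.4, 0.8]
gripper_width: 0.6
gripper_force: 0.0
```

Call:
send_rows:
  motion:
    - {"tx": 0, "ty": 0, "tz": 0.006, "rx": 0, "ry": 0, "rz": 0, "gripper": 1}
    - {"tx": 0, "ty": 0, "tz": 0, "rx": 0, "ry": 0, "rz": 0, "gripper": 1}

```text
time_s: 10.12
ee_pos: [471.8, 136.9, 85.8]
ee_rot: [180.0, 0.0, -0.0]
force: [-0.7, -0.5, 0.4]
gripper_width: 0.4
gripper_force: 0.1
```

```bash
python3 samp.py
```

```text
10.475 [ 0.4  0.1  0.1 -0.5 -0.   0.   0.4 -0.1] F 0.05 Z 85.91
```

Call:
send_rows:
  motion:
    - {"tx": 0, "ty": 0, "tz": 0.008, "rx": 0, "ry": 0, "rz": 0, "gripper": 1}
    - {"tx": 0, "ty": 0, "tz": 0, "rx": 0, "ry": 0, "rz": 0, "gripper": 1}

```text
time_s: 10.78
ee_pos: [471.9, 137.0, 81.8]
ee_rot: [180.0, -0.0, -0.0]
force: [0.2, 0.1, 2.5]
gripper_width: 0.8
gripper_force: 1.1
```

```bash
python3 samp.py
```

```text
11.125 [2.5 1.8 1.7 2.6 2.3 2.9 1.9 2.2] F 2.25 Z 81.96
```

Call:
send_rows:
  motion:
    - {"tx": 0, "ty": 0, "tz": 0.006, "rx": 0, "ry": 0, "rz": 0, "gripper": 1}
    - {"tx": 0, "ty": 0, "tz": 0, "rx": 0, "ry": 0, "rz": 0, "gripper": 1}

```text
time_s: 11.42
ee_pos: [471.9, 137.0, 78.9]
ee_rot: [180.0, -0.0, -0.0]
force: [-0.2, -1.2, 2.5]
gripper_width: 0.2
gripper_force: 1.7
```

```bash
python3 samp.py
```

```text
11.775 [2.5 2.4 4.4 3.7 4.  4.3 4.1 3.6] F 3.61 Z 78.97
```

Cup at y=137 is soft, y=12 is right and y=-113 is hard. I'll grasp the soft one.

Call:
send_rows:
  motion:
    - {"tx": 0, "ty": 0, "tz": -0.05, "rx": 0, "ry": 0, "rz": 0, "gripper": 1}
    - {"tx": 0, "ty": 0, "tz": -0.05, "rx": 0, "ry": 0, "rz": 0, "gripper": -1}
    - {"tx": 0, "ty": 0, "tz": 0, "rx": 0, "ry": 0, "rz": 0, "gripper": -1}
    - {"tx": 0, "ty": 0, "tz": 0, "rx": 0, "ry": 0, "rz": 0, "gripper": -1}
    - {"tx": 0, "ty": 0, "tz": 0, "rx": 0, "ry": 0, "rz": 0, "gripper": -1}
    - {"tx": 0, "ty": 0, "tz": 0, "rx": 0, "ry": 0, "rz": 0, "gripper": -1}

```text
time_s: 12.58
ee_pos: [471.4, 136.9, 128.1]
ee_rot: [180.0, 0.1, -0.0]
force: [0.6, -0.3, -0.0]
gripper_width: 47.3
gripper_force: 0.0
```

Call:
send_rows:
  motion:
    - {"tx": 0, "ty": 0, "tz": 0, "rx": 0, "ry": 0, "rz": 0, "gripper": -1}
    - {"tx": 0, "ty": 0, "tz": 0, "rx": 0, "ry": 0, "rz": 0, "gripper": -1}
    - {"tx": 0, "ty": 0, "tz": 0, "rx": 0, "ry": 0, "rz": 0, "gripper": -1}
    - {"tx": 0, "ty": 0, "tz": 0, "rx": 0, "ry": 0, "rz": 0, "gripper": -1}
    - {"tx": 0, "ty": 0, "tz": 0, "rx": 0, "ry": 0, "rz": 0, "gripper": -1}
    - {"tx": 0, "ty": 0, "tz": 0.06, "rx": 0, "ry": 0, "rz": 0, "gripper": -1}
    - {"tx": 0, "ty": 0, "tz": 0.05, "rx": 0, "ry": 0, "rz": 0, "gripper": -1}
    - {"tx": 0, "ty": 0, "tz": 0.05, "rx": 0, "ry": 0, "rz": 0, "gripper": -1}
    - {"tx": 0, "ty": 0, "tz": 0.05, "rx": 0, "ry": 0, "rz": 0, "gripper": -1}
    - {"tx": 0, "ty": 0, "tz": 0, "rx": 0, "ry": 0, "rz": 0, "gripper": -1}

```text
time_s: 13.82
ee_pos: [470.5, 136.6, 22.6]
ee_rot: [179.9, 0.2, -0.0]
force: [-0.8, -0.3, -0.4]
gripper_width: 91.2
gripper_force: 0.0
```

```bash
python3 -c "
from h import *
d=grab('side','side2');cv2.imwrite('pics/side2c.png',cv2.resize(d['frame'][180:400,220:440,::-1],None,fx=2.5,fy=2.5))"
```

```text
(no output)
```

View pics/side2c.png

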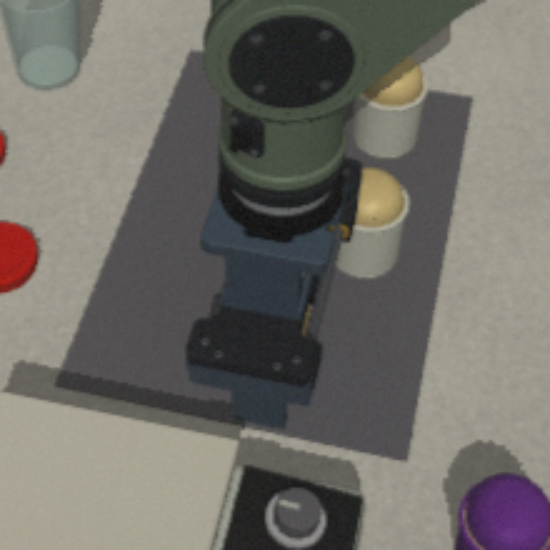

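The gripper hides the cup and the other two are untouched. Closing now.

Call:
send_rows:
  motion:
    - {"tx": 0, "ty": 0, "tz": 0, "rx": 0, "ry": 0, "rz": 0, "gripper": 1}
    - {"tx": 0, "ty": 0, "tz": 0, "rx": 0, "ry": 0, "rz": 0, "gripper": 1}
    - {"tx": 0, "ty": 0, "tz": 0, "rx": 0, "ry": 0, "rz": 0, "gripper": 1}
    - {"tx": 0, "ty": 0, "tz": 0, "rx": 0, "ry": 0, "rz": 0, "gripper": 1}
    - {"tx": 0, "ty": 0, "tz": 0, "rx": 0, "ry": 0, "rz": 0, "gripper": 1}
    - {"tx": 0, "ty": 0, "tz": 0, "rx": 0, "ry": 0, "rz": 0, "gripper": 1}
  grip_force: 12

```text
time_s: 14.62
ee_pos: [472.1, 136.8, 24.2]
ee_rot: [180.0, -0.0, -0.0]
force: [-0.3, -2.5, 4.5]
gripper_width: 55.0
gripper_force: 12.0
```

Call:
send_rows:
  motion:
    - {"tx": 0, "ty": 0, "tz": -0.03, "rx": 0, "ry": 0, "rz": 0, "gripper": 1}
    - {"tx": 0, "ty": 0, "tz": -0.06, "rx": 0, "ry": 0, "rz": 0, "gripper": 1}
    - {"tx": 0, "ty": 0, "tz": -0.06, "rx": 0, "ry": 0, "rz": 0, "gripper": 1}
    - {"tx": 0, "ty": 0, "tz": -0.06, "rx": 0, "ry": 0, "rz": 0, "gripper": 1}
    - {"tx": 0, "ty": 0, "tz": -0.06, "rx": 0, "ry": 0, "rz": 0, "gripper": 1}
    - {"tx": 0, "ty": 0, "tz": 0, "rx": 0, "ry": 0, "rz": 0, "gripper": 1}
    - {"tx": 0, "ty": 0, "tz": 0, "rx": 0, "ry": 0, "rz": 0, "gripper": 1}

```text
time_s: 15.5
ee_pos: [471.0, 136.9, 157.7]
ee_rot: [180.0, 0.1, -0.0]
force: [0.3, -0.6, -0.4]
gripper_width: 55.6
gripper_force: 12.0
```

```bash
python3 -c "
from h import *
d=grab('side','side3');cv2.imwrite('pics/side3c.png',cv2.resize(d['frame'][180:480,140:440,::-1],None,fx=1.8,fy=1.8))"
```

```text
(no output)
```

View pics/side3c.png

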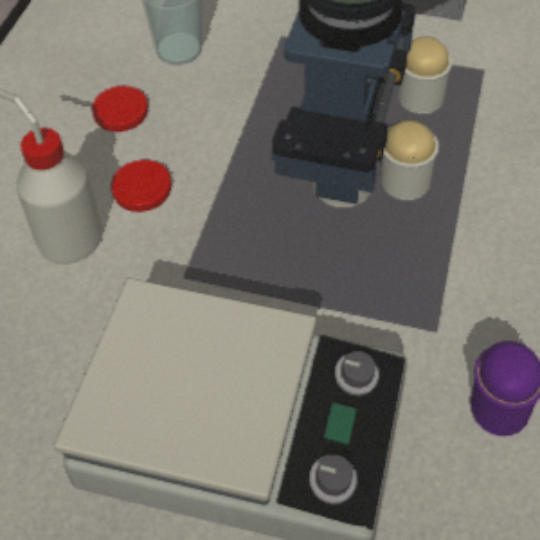

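The cup is held (its foot shows below the finger at crop (345,203)), and the plate ahead is clear. I'll check for slip.

```bash
python3 - <<'E'
from h import *
W=[];Z=[];F=[]
for i in range(8):
    d=grab('side'); s=env.state();W.append(s['gripper_width']);Z.append(s['ee_pos'][2]);F.append(s['force'][2])
print(np.mean(W),np.mean(Z),np.mean(F),s['ee_pos'])
z=np.mean(Z)
for dz in (15,21,27,33):
    a=np.radians(np.arange(0,360,10)); P=np.array([proj(d,(471+26.5*np.cos(t),136.9+26.5*np.sin(t),z-dz)) for t in a]); print(dz,'bottom row',P[:,1].max().round(1),'at col',P[P[:,1].argmax(),0].round(1),'cols',P[:,0].min().round(1),P[:,0].max().round(1))
g=d['frame']; print([tuple(int(x) for x in g[r,333]) for r in range(282,304,2)])
E
```

```text
55.22185608235887 158.01172408951842 -0.7294074475021661 [471.78669215 136.97531061 158.63783134]
15 bottom row 293.5 at col 331.0 cols 315.0 348.7
21 bottom row 295.8 at col 330.9 cols 315.0 348.5
27 bottom row 298.2 at col 330.8 cols 315.0 348.3
33 bottom row 300.5 at col 330.8 cols 315.0 348.1
[(49, 54, 64), (53, 58, 66), (46, 55, 62), (42, 50, 58), (46, 54, 59), (109, 109, 102), (120, 118, 112), (83, 80, 82), (81, 83, 84), (80, 78, 78), (82, 80, 81)]
```

Call:
send_rows:
  motion:
    - {"tx": 0.0263, "ty": -0.0603, "tz": 0, "rx": 0, "ry": 0, "rz": 0, "gripper": 1}
    - {"tx": 0.0263, "ty": -0.0603, "tz": 0, "rx": 0, "ry": 0, "rz": 0, "gripper": 1}
    - {"tx": 0.0263, "ty": -0.0603, "tz": 0, "rx": 0, "ry": 0, "rz": 0, "gripper": 1}
    - {"tx": 0.0263, "ty": -0.0603, "tz": 0, "rx": 0, "ry": 0, "rz": 0, "gripper": 1}
    - {"tx": 0.0263, "ty": -0.0603, "tz": 0, "rx": 0, "ry": 0, "rz": 0, "gripper": 1}
    - {"tx": 0.0263, "ty": -0.0603, "tz": 0, "rx": 0, "ry": 0, "rz": 0, "gripper": 1}
    - {"tx": 0, "ty": 0, "tz": 0.04, "rx": 0, "ry": 0, "rz": 0, "gripper": 1}
    - {"tx": 0, "ty": 0, "tz": 0.03, "rx": 0, "ry": 0, "rz": 0, "gripper": 1}
    - {"tx": 0, "ty": 0, "tz": 0.012, "rx": 0, "ry": 0, "rz": 0, "gripper": 1}
    - {"tx": 0, "ty": 0, "tz": 0, "rx": 0, "ry": 0, "rz": 0, "gripper": 1}
    - {"tx": 0, "ty": 0, "tz": 0, "rx": 0, "ry": 0, "rz": 0, "gripper": 1}

```text
time_s: 17.32
ee_pos: [551.3, 317.8, 118.7]
ee_rot: [-180.0, -0.1, -0.0]
force: [-0.1, 0.7, -1.1]
gripper_width: 55.5
gripper_force: 12.0
```

```bash
python3 samp.py; python3 -c "
from h import *
d=grab('side','side4');cv2.imwrite('pics/side4c.png',cv2.resize(d['frame'][220:480,120:440,::-1],None,fx=2,fy=2))"
```

```text
17.675 [-1.1 -1.6 -1.1 -0.9 -0.2 -0.  -1.  -1.5] F -0.93 Z 118.54
```

View pics/side4c.png

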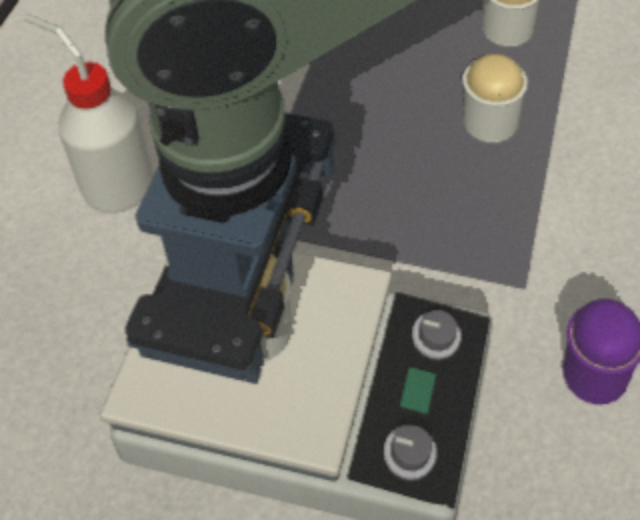

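The cup hangs over the middle of the plate. Lowering to contact.

Call:
send_rows:
  motion:
    - {"tx": 0, "ty": 0, "tz": 0.008, "rx": 0, "ry": 0, "rz": 0, "gripper": 1}
    - {"tx": 0, "ty": 0, "tz": 0.004, "rx": 0, "ry": 0, "rz": 0, "gripper": 1}
    - {"tx": 0, "ty": 0, "tz": 0, "rx": 0, "ry": 0, "rz": 0, "gripper": 1}

```text
time_s: 18.15
ee_pos: [550.8, 317.8, 111.7]
ee_rot: [180.0, 0.0, -0.0]
force: [-0.4, 0.1, -0.3]
gripper_width: 55.4
gripper_force: 12.0
```

Call:
send_rows:
  motion:
    - {"tx": 0, "ty": 0, "tz": 0.002, "rx": 0, "ry": 0, "rz": 0, "gripper": 1}
    - {"tx": 0, "ty": 0, "tz": 0, "rx": 0, "ry": 0, "rz": 0, "gripper": 1}

```text
time_s: 18.4
ee_pos: [551.0, 317.9, 111.3]
ee_rot: [-180.0, -0.0, -0.0]
force: [-0.3, -0.7, 1.5]
gripper_width: 55.1
gripper_force: 12.0
```

Call:
send_rows:
  motion:
    - {"tx": 0, "ty": 0, "tz": 0.001, "rx": 0, "ry": 0, "rz": 0, "gripper": 1}
    - {"tx": 0, "ty": 0, "tz": 0, "rx": 0, "ry": 0, "rz": 0, "gripper": 1}

```text
time_s: 18.65
ee_pos: [551.1, 317.8, 111.2]
ee_rot: [-180.0, -0.1, -0.0]
force: [-1.2, -1.5, 4.8]
gripper_width: 55.2
gripper_force: 12.0
```

```bash
python3 samp.py
```

```text
19.0 [4.8 4.7 5.2 5.1 5.3 5.4 5.4 4.5] F 5.06 Z 111.23
```

Firmly on the plate. I'll release, rise, and head back to the hard cup.

Call:
send_rows:
  motion:
    - {"tx": 0, "ty": 0, "tz": 0, "rx": 0, "ry": 0, "rz": 0, "gripper": -1}
    - {"tx": 0, "ty": 0, "tz": 0, "rx": 0, "ry": 0, "rz": 0, "gripper": -1}
    - {"tx": 0, "ty": 0, "tz": 0, "rx": 0, "ry": 0, "rz": 0, "gripper": -1}
    - {"tx": 0, "ty": 0, "tz": 0, "rx": 0, "ry": 0, "rz": 0, "gripper": -1}
    - {"tx": 0, "ty": 0, "tz": 0, "rx": 0, "ry": 0, "rz": 0, "gripper": -1}
    - {"tx": 0, "ty": 0, "tz": -0.06, "rx": 0, "ry": 0, "rz": 0, "gripper": -1}
    - {"tx": 0, "ty": 0, "tz": -0.09, "rx": 0, "ry": 0, "rz": 0, "gripper": -1}
    - {"tx": 0, "ty": 0, "tz": -0.09, "rx": 0, "ry": 0, "rz": 0, "gripper": -1}
    - {"tx": 0, "ty": 0, "tz": 0, "rx": 0, "ry": 0, "rz": 0, "gripper": -1}

```text
time_s: 20.18
ee_pos: [552.8, 318.9, 235.0]
ee_rot: [-179.7, -0.5, -0.0]
force: [0.4, -0.1, 0.3]
gripper_width: 90.9
gripper_force: 0.0
```

```bash
python3 -c "
from h import *
d=env.state();print(d['ee_pos'],d['gripper_width'])"
```

```text
[552.75844265 318.92158033 235.01550322] 90.93089330258309
```

Call:
send_rows:
  motion:
    - {"tx": -0.0258, "ty": 0.0958, "tz": 0, "rx": 0, "ry": 0, "rz": 0, "gripper": -1}
    - {"tx": -0.0258, "ty": 0.0958, "tz": 0, "rx": 0, "ry": 0, "rz": 0, "gripper": -1}
    - {"tx": -0.0258, "ty": 0.0958, "tz": 0, "rx": 0, "ry": 0, "rz": 0, "gripper": -1}
    - {"tx": -0.0258, "ty": 0.0958, "tz": 0, "rx": 0, "ry": 0, "rz": 0, "gripper": -1}
    - {"tx": -0.0258, "ty": 0.0958, "tz": 0, "rx": 0, "ry": 0, "rz": 0, "gripper": -1}
    - {"tx": -0.0258, "ty": 0.0958, "tz": 0, "rx": 0, "ry": 0, "rz": 0, "gripper": -1}
    - {"tx": -0.0258, "ty": 0.0958, "tz": 0, "rx": 0, "ry": 0, "rz": 0, "gripper": -1}
    - {"tx": -0.0258, "ty": 0.0958, "tz": 0, "rx": 0, "ry": 0, "rz": 0, "gripper": -1}
    - {"tx": -0.0258, "ty": 0.0958, "tz": 0, "rx": 0, "ry": 0, "rz": 0, "gripper": -1}
    - {"tx": 0, "ty": 0, "tz": 0.08, "rx": 0, "ry": 0, "rz": 0, "gripper": -1}
    - {"tx": 0, "ty": 0, "tz": 0.08, "rx": 0, "ry": 0, "rz": 0, "gripper": -1}
    - {"tx": 0, "ty": 0, "tz": 0, "rx": 0, "ry": 0, "rz": 0, "gripper": -1}

```text
time_s: 21.68
ee_pos: [431.6, -112.5, 147.5]
ee_rot: [-179.9, 0.5, -0.0]
force: [-0.9, -0.1, 0.4]
gripper_width: 91.7
gripper_force: 0.0
```

```bash
python3 - <<'E'
from h import *
d=grab('side','side5');print(env.state()['ee_pos'])
cv2.imwrite('pics/side5c.png',d['frame'][100:480,140:460,::-1])
E
```

```text
[ 433.58914783 -112.93461508  149.52517063]
```

View pics/side5c.png

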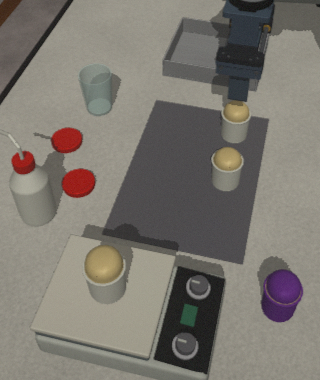

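The soft cup stands upright on the plate (crop (105,275)) and the gripper is over the hard cup. Next: descend and grip.

Call:
send_rows:
  motion:
    - {"tx": 0, "ty": 0, "tz": 0.07, "rx": 0, "ry": 0, "rz": 0, "gripper": -1}
    - {"tx": 0, "ty": 0, "tz": 0.07, "rx": 0, "ry": 0, "rz": 0, "gripper": -1}
    - {"tx": 0, "ty": 0, "tz": 0.07, "rx": 0, "ry": 0, "rz": 0, "gripper": -1}
    - {"tx": 0, "ty": 0, "tz": 0.042, "rx": 0, "ry": 0, "rz": 0, "gripper": -1}
    - {"tx": 0, "ty": 0, "tz": 0, "rx": 0, "ry": 0, "rz": 0, "gripper": -1}
    - {"tx": 0, "ty": 0, "tz": 0, "rx": 0, "ry": 0, "rz": 0, "gripper": 1}
    - {"tx": 0, "ty": 0, "tz": 0, "rx": 0, "ry": 0, "rz": 0, "gripper": 1}
    - {"tx": 0, "ty": 0, "tz": 0, "rx": 0, "ry": 0, "rz": 0, "gripper": 1}
    - {"tx": 0, "ty": 0, "tz": 0, "rx": 0, "ry": 0, "rz": 0, "gripper": 1}
    - {"tx": 0, "ty": 0, "tz": 0, "rx": 0, "ry": 0, "rz": 0, "gripper": 1}
    - {"tx": 0, "ty": 0, "tz": 0, "rx": 0, "ry": 0, "rz": 0, "gripper": 1}
  grip_force: 12

```text
time_s: 23.1
ee_pos: [435.1, -113.6, 24.9]
ee_rot: [180.0, -0.1, -0.0]
force: [-1.3, -1.7, 5.9]
gripper_width: 55.2
gripper_force: 12.0
```

Call:
send_rows:
  motion:
    - {"tx": 0, "ty": 0, "tz": -0.03, "rx": 0, "ry": 0, "rz": 0, "gripper": 1}
    - {"tx": 0, "ty": 0, "tz": -0.06, "rx": 0, "ry": 0, "rz": 0, "gripper": 1}
    - {"tx": 0, "ty": 0, "tz": -0.06, "rx": 0, "ry": 0, "rz": 0, "gripper": 1}
    - {"tx": 0, "ty": 0, "tz": -0.06, "rx": 0, "ry": 0, "rz": 0, "gripper": 1}
    - {"tx": 0, "ty": 0, "tz": -0.06, "rx": 0, "ry": 0, "rz": 0, "gripper": 1}
    - {"tx": 0, "ty": 0, "tz": 0, "rx": 0, "ry": 0, "rz": 0, "gripper": 1}

```text
time_s: 23.85
ee_pos: [435.7, -113.3, 160.7]
ee_rot: [180.0, -0.2, -0.0]
force: [-0.1, -0.8, -1.1]
gripper_width: 55.0
gripper_force: 12.0
```

```bash
python3 - <<'E'
from h import *
d=pickle.load(open('top0.pkl','rb')); im=d['frame'][:,:,::-1].copy()
im=cv2.resize(im[190:310,400:530],None,fx=4,fy=4)
for z,hx,hy,c in((45,110,90,(0,0,255)),(4,106,86,(0,255,0))):
    P=np.array([proj(d,(515+a*hx,-350+b*hy,z)) for a,b in((1,1),(1,-1),(-1,-1),(-1,1))])
    cv2.polylines(im,[((P-[400,190])*4).astype(int)],True,c,1)
cv2.imwrite('pics/tray.png',im)
E
```

```text
(no output)
```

View pics/tray.png

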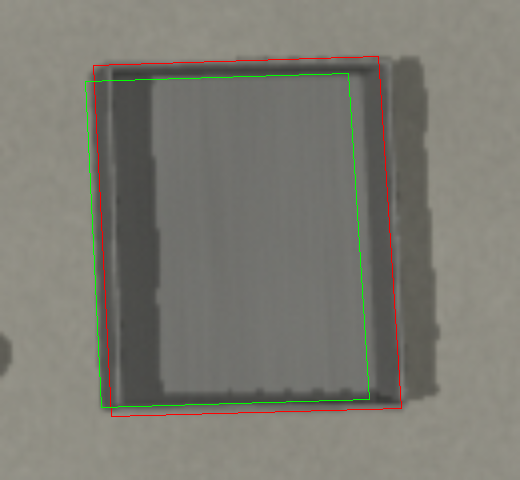

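The tray overlay fits to within about 6 mm. The tray centre is near (516,-355).

Call:
send_rows:
  motion:
    - {"tx": 0.0267, "ty": 0.0805, "tz": 0, "rx": 0, "ry": 0, "rz": 0, "gripper": 1}
    - {"tx": 0.0267, "ty": 0.0805, "tz": 0, "rx": 0, "ry": 0, "rz": 0, "gripper": 1}
    - {"tx": 0.0267, "ty": 0.0805, "tz": 0, "rx": 0, "ry": 0, "rz": 0, "gripper": 1}
    - {"tx": 0.0267, "ty": 0.0805, "tz": 0, "rx": 0, "ry": 0, "rz": 0, "gripper": 1}
    - {"tx": 0.0267, "ty": 0.0805, "tz": 0, "rx": 0, "ry": 0, "rz": 0, "gripper": 1}
    - {"tx": 0.0267, "ty": 0.0805, "tz": 0, "rx": 0, "ry": 0, "rz": 0, "gripper": 1}
    - {"tx": 0, "ty": 0, "tz": 0.08, "rx": 0, "ry": 0, "rz": 0, "gripper": 1}
    - {"tx": 0, "ty": 0, "tz": 0.08, "rx": 0, "ry": 0, "rz": 0, "gripper": 1}
    - {"tx": 0, "ty": 0, "tz": 0.06, "rx": 0, "ry": 0, "rz": 0, "gripper": 1}
    - {"tx": 0, "ty": 0, "tz": 0.03, "rx": 0, "ry": 0, "rz": 0, "gripper": 1}
    - {"tx": 0, "ty": 0, "tz": 0, "rx": 0, "ry": 0, "rz": 0, "gripper": 1}
    - {"tx": 0, "ty": 0, "tz": 0, "rx": 0, "ry": 0, "rz": 0, "gripper": 1}

```text
time_s: 25.35
ee_pos: [515.3, -355.1, 35.4]
ee_rot: [179.9, -0.1, -0.0]
force: [0.2, -0.1, -1.2]
gripper_width: 55.2
gripper_force: 12.0
```

Call:
send_rows:
  motion:
    - {"tx": 0, "ty": 0, "tz": 0.01, "rx": 0, "ry": 0, "rz": 0, "gripper": 1}
    - {"tx": 0, "ty": 0, "tz": 0.006, "rx": 0, "ry": 0, "rz": 0, "gripper": 1}
    - {"tx": 0, "ty": 0, "tz": 0, "rx": 0, "ry": 0, "rz": 0, "gripper": 1}

```text
time_s: 25.72
ee_pos: [514.5, -354.7, 26.5]
ee_rot: [180.0, 0.0, -0.0]
force: [-1.4, 0.4, -1.3]
gripper_width: 55.0
gripper_force: 12.0
```

Call:
send_rows:
  motion:
    - {"tx": 0, "ty": 0, "tz": 0.002, "rx": 0, "ry": 0, "rz": 0, "gripper": 1}
    - {"tx": 0, "ty": 0, "tz": 0, "rx": 0, "ry": 0, "rz": 0, "gripper": 1}

```text
time_s: 25.98
ee_pos: [514.8, -354.9, 26.0]
ee_rot: [180.0, -0.0, -0.0]
force: [0.6, 0.4, 2.0]
gripper_width: 55.0
gripper_force: 12.0
```

Contact. One more 0.5 mm, then release and rise.

Call:
send_rows:
  motion:
    - {"tx": 0, "ty": 0, "tz": 0.001, "rx": 0, "ry": 0, "rz": 0, "gripper": 1}
    - {"tx": 0, "ty": 0, "tz": 0, "rx": 0, "ry": 0, "rz": 0, "gripper": 1}

```text
time_s: 26.22
ee_pos: [514.9, -354.9, 25.9]
ee_rot: [180.0, -0.1, -0.0]
force: [-0.5, 0.6, 5.7]
gripper_width: 55.2
gripper_force: 12.0
```

Call:
send_rows:
  motion:
    - {"tx": 0, "ty": 0, "tz": 0, "rx": 0, "ry": 0, "rz": 0, "gripper": -1}
    - {"tx": 0, "ty": 0, "tz": 0, "rx": 0, "ry": 0, "rz": 0, "gripper": -1}
    - {"tx": 0, "ty": 0, "tz": 0, "rx": 0, "ry": 0, "rz": 0, "gripper": -1}
    - {"tx": 0, "ty": 0, "tz": 0, "rx": 0, "ry": 0, "rz": 0, "gripper": -1}
    - {"tx": 0, "ty": 0, "tz": 0, "rx": 0, "ry": 0, "rz": 0, "gripper": -1}
    - {"tx": 0, "ty": 0, "tz": -0.05, "rx": 0, "ry": 0, "rz": 0, "gripper": -1}
    - {"tx": 0, "ty": 0, "tz": -0.09, "rx": 0, "ry": 0, "rz": 0, "gripper": -1}
    - {"tx": 0, "ty": 0, "tz": -0.09, "rx": 0, "ry": 0, "rz": 0, "gripper": -1}
    - {"tx": 0, "ty": 0, "tz": -0.09, "rx": 0, "ry": 0, "rz": 0, "gripper": -1}
    - {"tx": -0.09, "ty": 0, "tz": 0, "rx": 0, "ry": 0, "rz": 0, "gripper": -1}
    - {"tx": -0.09, "ty": 0, "tz": 0, "rx": 0, "ry": 0, "rz": 0, "gripper": -1}
    - {"tx": 0, "ty": 0, "tz": 0, "rx": 0, "ry": 0, "rz": 0, "gripper": -1}

```text
time_s: 27.72
ee_pos: [422.0, -354.3, 185.3]
ee_rot: [-180.0, 0.1, -0.1]
force: [0.1, 0.3, -0.2]
gripper_width: 91.4
gripper_force: 0.0
```

```bash
python3 - <<'E'
from h import *
d=grab('side','side6');print(env.state()['ee_pos'])
E
```

```text
[ 423.83873709 -354.75039643  185.42643907]
```

View pics/side6.png

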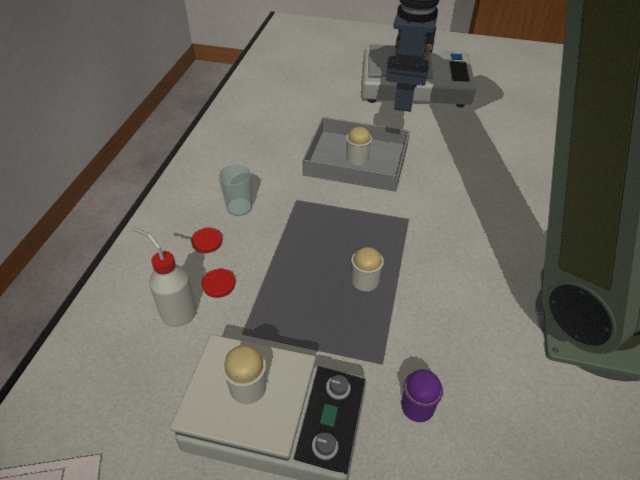

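The soft cup stands on the plate at (245,375), the hard one in the tray at (358,147), and the right one is unmoved at (367,268). The beaker, lids and wash bottle are where they were.

```bash
python3 -c "
from workcell import env
print(env.job_done())"
```

```text
the job is handed in; nothing more can be done
None
```

The job is handed in: the softest cup stands upright on the warming plate, the hardest stands upright in the reject tray, the right one was left where it was, and the beaker, lids and wash bottle were not disturbed.

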